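# Thread the return spring onto the hold-down jig's rod

### The arm

A 6-joint arm with a two-finger parallel gripper is mounted at the origin on the work surface. World frame = base frame: x ahead of the robot, y to its left, z up, the work surface at z = 0. Lengths are in m, angles in rad, forces in N, time in s.
With the tool pointing down it reaches from about 0.375 to 0.975 m from the base axis. Payload 3.8 kg.
Tool frame: the origin (TCP) lies at the very end of the fingers, on their centre line; the grasp point (between the pads) lies 19 mm behind it; z points along the fingers, y is the line along which they close (so a half turn about z gives the same grasp; the last joint's range is limited). The gripper opens to 85 mm and grips with 20 to 120 N. Pads are 22 mm wide; open, the fingers measure 114 mm over their backs; the gripper's body (76 mm by 85 mm) begins 54 mm behind the grasp point. The pads swing forward as they close: fully open they stand 13 mm farther back than shut.
Start: joints at [1.301, 0.264, 1.604, -0, 1.274, -0.037], TCP at [0.156, 0.657, 0.199] pointing down, gripper open.
Joint ranges: [-2.63, 2.63], [-0.94, 2.18], [0.31, 2.57], [-1.31, 4.45], [0, 2.66], [-2.55, 2.55]. Speed limits (rad/s): [2.57, 2.57, 3.14, 3.14, 3.14, 3.14].

### API

Orientations are given as a 3x3 rotation matrix whose columns are the frame's x, y, z axes.
In Python, from bench import readout, imaging, manip gives the robot as it stands.
- The arm moves only by the tool arm_command, never from a script. Its argument "increments" is a list of rows, each an object of numbers: "tx", "ty", "tz": the shift along the tool's x, y, z in mm; "wx", "wy", "wz": the turn, a rotation vector about the tool's x, y, z in rad; "fingers": the closure, from -1 (fully open) to 1 (shut). A call has 1 to 20 rows; each row shifts and turns the commanded pose from where the row before left it, along the tool's axes as they then stand; what a row does not reach is not made up. A row lasts 1/8 s, in which the tool goes at most 62.5 mm and 10.7 degrees, less where a joint would pass 70% of its speed; a pose out of reach is approached as far as the arm can. A call is refused whole if a number of a shift passes 62.5 or a number of a turn 0.188, either way. A call with a gripper value outside its range is refused whole. The fingers move at their own pace and stop on an object; "grip_force" is the grip in N (left out, the last holds). Time passes only in rows, so rows that do not move let the fingers close. It gives the time, the measured TCP pose, the force, the opening and the grip force at its end, in the units of the state.
- readout.get_state(): the state, without advancing time (a new reading comes with each control period).
- imaging.grab_frame(name): name is "side" or "top" or "wrist"; returns a dict with "pixels" (384x512x3 uint8, blue, green, red), "fx", "fy", "cx", "cy" (pixels), "D" ([k1, k2, p1, p2, k3] as OpenCV has them; the pictures are not rectified), "T" (4x4, takes a point from camera to world coordinates); the wrist camera has in their place "tool_from_camera" (4x4, takes a point from camera to tool coordinates, whose origin is the TCP and whose axes are the flange's). Camera axes: x right, y down, z forward; pixel columns grow to the right and rows downward; lengths in m; the calibration is good to about 2 mm. A picture is of the moment at which its call begins: read the wrist's pose just before it. There is no depth.
- manip.finish_job(): hands the job in; it is judged then, once.
Trained networks look in a picture, given as the dict that the camera call returned (one of the last four; its "shot" number tells which), for a name from the list of things; names that differ only in an ending like _2 or _b are one class to them, and where a whole thing is asked for, a point or a joint stands for the part that bears it (a point fixed in the world has none). Each returns a list of dicts, best first, with "confidence" (0 to 1); they miss things now and then, are a little off and sometimes report something else, mostly with a low value. They report only what shows in the picture. A call takes as long as a camera call.
- imaging.boxes_of(label, picture): "location" ([x, y, z] in m, in world coordinates, good to about 4 mm: the middle of the surface that is visible of it).
The state is a dict: "clock": time; "joints": joint angles; "joint_velocities": joint speeds; "joint_torque": joint torques, N m; "ee_pos": TCP position; "orientation": TCP orientation; "force": force on the tool from outside, world axes, zero at the start; "wrist_torque": the same for the moment, N m; "gripper_width": opening from 0.0 (shut) to 1.0 (fully open); "gripper_force": force on a finger pad.
Only numpy, scipy, OpenCV 4.12 (cv2) and the standard library are available. Lean on these libraries where they do the work, as an engineer would, in place of code of your own. Each camera call takes 0.05 s, during which the arm holds its last target. There are 200 camera calls.

### The job

Pick up the coil spring that stands in the wooden tray and thread it, bent-in end downwards as it stands, over the upright steel rod of the plywood jig, down until its bottom coil sits fully home on the round seat, then let go of it. The bent-in wire end will catch on two rings of lugs on the way: never force it, but press lightly and twist the spring a little until it drops through. Leave the other things on the bench where they are.

Things in the scene. Friction and masses are not known exactly. Their poses are not given: they have to be found in the camera images.
- spring: Stiff dark steel compression spring (acts as rigid), standing upright in the tray: 70 mm long, 34 mm outside diameter, 26 mm bore, 4 mm wire, flat end coils, about 70 g. Origin: centre of its underside, z along its axis upwards. Grip it from above round its top coils, at any yaw.
- tang (a point): Tip of the spring's tang: at the bottom the wire end is bent straight inwards into the bore, 3.5 mm thick, centred 2 mm above the underside, on the spring's +x side; this tip lies 7 mm from the spring's axis.
- jig: Fixed plywood jig plate 150 x 130 x 24 mm (x, y, z), origin at the centre of its underside. At its centre: a steel seat, a rod with two rings of lugs. A dark wooden fence 18 mm thick runs along its +x edge, from 55 mm off the rod axis, up to 54 mm above the bench.
- seat (a point): Centre of the top face of the round steel seat (40 mm diameter, top 30 mm above the bench), on the rod axis, z up along the rod. Home: the spring's origin is here.
- rod_tip (a point): Tip of the upright steel rod, on its axis, 78 mm above the seat. The rod is 11 mm in diameter; its last 7 mm taper to 5 mm.
- upper_ring (a point): Centre, on the rod axis 56 mm above the seat, of a flat steel ring 5 mm thick, 23 mm in diameter, cut into three lugs by three gaps 120 degrees apart. The tang passes only through a gap: about 20 degrees of yaw in every 120. The ring's angle differs every time and is not measured (nor given by this frame); it does not turn. Snagged here, the spring's underside is about 58 mm above the seat.
- lower_ring (a point): Centre, on the rod axis 28 mm above the seat, of a second ring, like the upper one but at another unmeasured angle: the two never line up, so about 25 to 95 degrees of twist, either way, lead from one to the other. Snagged here, the spring's underside is about 30 mm above the seat.
- tray: Fixed shallow wooden parts tray, 130 x 110 mm, rim 16 mm above the bench, walls and floor about 6 mm. Origin at the centre of its underside. The spring stands in it.
- glue: Bystander: white glue bottle, 52 mm diameter, 110 mm tall, origin at the centre of its underside.
- offcut: Bystander: dark wood offcut, 110 x 60 x 35 mm, origin at the centre of its underside.
- driver: Bystander: screwdriver lying on the bench, handle to its own -x.
- square: Bystander: small try square lying on the bench; wooden stock 20 x 100 x 18 mm, origin under the middle of the stock, steel blade to its +x.

How it is judged:
On the way, in this order (a step that is already met when the one before it is completed fails the run):
1. the spring is lifted out of the tray (height (world z) of spring above 0.06 m), for 0.1 s.
2. the spring is over the rod end and its tang has passed the upper ring of lugs (horizontal distance between spring and seat below 0.008 m and z of spring in the frame of seat between 0.012 and 0.048 m and angle between spring's own z axis and vertical below 0.3 rad), for 0.05 s.
At the end, for the whole second after the job is handed in: The spring stands at rest and released on the round seat around the rod, bent-in end down: its underside within 4 mm of the seat face, its axis within 5 mm of the rod axis and within 0.08 rad of upright (z of spring in the frame of seat between -0.003 and 0.004 m and horizontal distance between spring and seat below 0.005 m and angle between spring's own z axis and vertical below 0.08 rad and linear speed of spring below 0.02 m/s); the robot touches nothing.
It fails at once if the spring is forced: it and the jig press on each other with more than 40 N (contact force between spring and jig above 40 N).
It fails at once if the gripper or arm strikes the jig with more than 15 N (contact force between any of the fingers, the arm and jig above 15 N).
It fails at once if a bystander is moved more than 20 mm (distance of any of glue, offcut, driver, square from where it was at the start of the episode above 0.02 m).
It also fails if it takes over 72 s, if anything falls off the work surface, if the arm or the gripper's body presses on something with over 40 N, if the wrist force passes 120 N, or if a joint passes its speed limit or range.

## Working session

There is one attempt and no reset: what is moved stays moved. The work goes in short steps, Python scripts to look and compute and a tool call to move; the robot and the scene stay as the last step left them, time stands still between calls to the robot, and variables do not carry over. Pictures are saved under pics/ and viewed, at most 10 in all, crops included, and the job is handed in when it is done.

Besides the shell and the picture viewer there is one more tool, called after "Request:" as a command line: name --argument value ..., lists and objects as JSON in quotes. arm_command: Moves the arm, as the interface text tells. Its arguments: {"type":"object","properties":{"increments":{"type":"array"},"grip_force":{"type":"number"}},"required":["increments"]}

```bash
mkdir -p pics; cat > h.py <<'E'
import numpy as np, cv2
from bench import readout, imaging, manip
def ray(f,u,v,T):
    K=np.array([[f["fx"],0,f["cx"]],[0,f["fy"],f["cy"]],[0,0,1]])
    p=cv2.undistortPoints(np.array([[[u,v]]],float),K,np.array(f["D"],float))[0,0]
    d=T[:3,:3]@np.array([p[0],p[1],1]); return T[:3,3],d
def at_z(f,u,v,z,T=None):
    o,d=ray(f,u,v,np.array(f["T"]) if T is None else T); return o+d*(z-o[2])/d[2]
def proj(f,P,T=None):
    T=np.linalg.inv(np.array(f["T"]) if T is None else T)
    K=np.array([[f["fx"],0,f["cx"]],[0,f["fy"],f["cy"]],[0,0,1]])
    return cv2.projectPoints(np.array(P,float).reshape(-1,3),cv2.Rodrigues(T[:3,:3])[0],T[:3,3],K,np.array(f["D"],float))[0][:,0]
def wristT(s,f):
    T=np.eye(4);T[:3,:3]=s["orientation"];T[:3,3]=s["ee_pos"];return T@np.array(f["tool_from_camera"])
E
python3 - <<'E'
from h import *
s=readout.get_state();print(s["clock"],s["ee_pos"],np.round(s["orientation"],3).tolist(),s["gripper_width"],s["force"])
ims=[]
for c in("top","side"):
    f=imaging.grab_frame(c);ims.append(f["pixels"])
    print(c,np.round(np.array(f["T"]),3).tolist(),f["fx"])
    for n in("spring","jig","rod_tip","seat","upper_ring","tray","glue","offcut","driver","square"):
        r=imaging.boxes_of(n,f)[:1]
        print(n,[(np.round(q["location"],3).tolist(),round(q["confidence"],2)) for q in r])
    cv2.imwrite(f"pics/{c}0.png",f["pixels"])
E
```

```text
0.0 [0.1555109  0.65601439 0.19765514] [[-0.973, 0.231, -0.001], [0.231, 0.973, -0.002], [0.0, -0.002, -1.0]] 1.001658674914743 [-0.05571528  0.39917932  0.22788561]
top [[-0.02, -0.992, 0.125, 0.474], [-1.0, 0.019, -0.005, -0.043], [0.002, -0.126, -0.992, 1.36], [0.0, 0.0, 0.0, 1.0]] 500.15814173644645
spring [([0.495, -0.154, 0.078], 0.69)]
jig [([0.576, 0.173, 0.025], 0.81)]
rod_tip [([0.578, 0.168, 0.023], 0.65)]
seat [([0.575, 0.163, 0.023], 0.87)]
upper_ring [([0.576, 0.168, 0.022], 0.62)]
tray [([0.519, -0.137, 0.004], 0.91)]
glue [([0.564, 0.404, 0.076], 0.89)]
offcut [([0.497, -0.359, 0.033], 0.6)]
driver [([0.817, 0.006, 0.024], 0.74)]
square [([0.64, -0.469, 0.009], 0.92)]
side [[0.805, -0.325, 0.496, 0.158], [-0.593, -0.445, 0.671, -0.697], [0.002, -0.835, -0.551, 0.645], [0.0, 0.0, 0.0, 1.0]] 376.7122780668513
spring [([0.491, -0.16, 0.05], 0.87)]
jig [([0.572, 0.157, 0.019], 0.83)]
rod_tip [([0.574, 0.154, 0.023], 0.75)]
seat [([0.571, 0.157, 0.026], 0.68)]
upper_ring []
tray [([0.512, -0.148, 0.007], 0.77)]
glue [([0.576, 0.155, 0.022], 0.7)]
offcut [([0.489, -0.363, 0.035], 0.73)]
driver [([0.509, -0.149, 0.001], 0.73)]
square [([0.613, -0.477, 0.009], 0.6)]
```

View pics/top0.png

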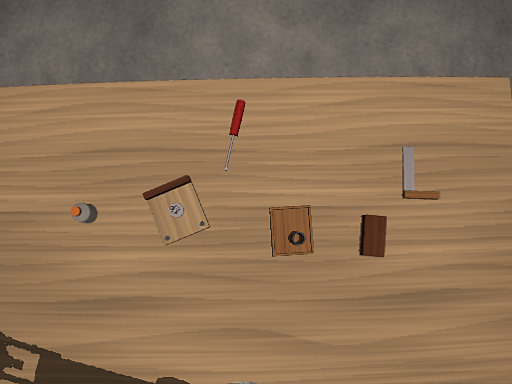

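View pics/side0.png

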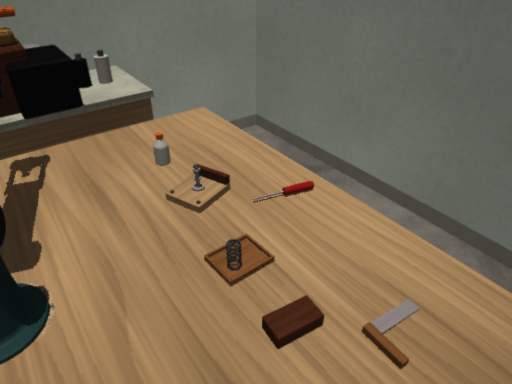

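The top picture shows the spring at about (297,238), inside the tray centred at (291,231). The jig rod is at about (176,209), with its fence on the upper (far) edge. The side view agrees, with the spring at (234,255) and the rod at (197,178). I'll fly over the jig first and look from close by.

Request:
arm_command --increments '[{"tx": -43,"ty": -32,"tz": -5},{"tx": -43,"ty": -32,"tz": -5},{"tx": -43,"ty": -32,"tz": -5},{"tx": -43,"ty": -32,"tz": -5},{"tx": -43,"ty": -32,"tz": -5},{"tx": -43,"ty": -32,"tz": -5},{"tx": -43,"ty": -32,"tz": -5},{"tx": -43,"ty": -32,"tz": -5},{"tx": -43,"ty": -32,"tz": -5},{"tx": -43,"ty": -32,"tz": -5},{"tx": -43,"ty": -32,"tz": -5},{"tx": -43,"ty": -32,"tz": -5},{},{}]'

```text
invalid input at $.increments[0]: expected keys tx, ty, tz, wx, wy, wz, fingers
```

```bash
python3 - <<'E'
from h import *
s=readout.get_state();print(s["clock"],s["ee_pos"],np.round(s["orientation"],3).tolist(),s["joints"])
f=imaging.grab_frame("wrist");T=wristT(s,f);print(np.round(f["tool_from_camera"],3).tolist(),f["fx"])
for n in("jig","rod_tip","seat","upper_ring"):
    print(n,[(np.round(q["location"],3).tolist(),round(q["confidence"],2)) for q in imaging.boxes_of(n,f)[:1]])
print(proj(f,[[.575,.163,.03],[.575,.163,.108]],T))
cv2.imwrite("pics/w1.png",f["pixels"]); np.save("w1T.npy",T)
import pickle;pickle.dump((f,T),open("w1.pkl","wb"))
f=imaging.grab_frame("top")
print(at_z(f,297,237,.076), proj(f,[.492,-.157,.076]))
E
```

```text
1.1 [0.15572648 0.65680442 0.19901364] [[-0.973, 0.231, 0.0], [0.231, 0.973, 0.0], [0.0, 0.0, -1.0]] [ 1.30109294e+00  2.63844422e-01  1.60400659e+00  1.55734907e-05
  1.27364983e+00 -3.68752547e-02]
[[-0.0, -0.945, -0.327, 0.084], [1.0, -0.0, -0.001, -0.001], [0.001, -0.327, 0.945, -0.174], [0.0, 0.0, 0.0, 1.0]] 278.0034194734374
jig []
rod_tip []
seat []
upper_ring []
[[ 62.7661146  419.0847614 ]
 [ 36.800524   464.89503283]]
[ 0.49655176 -0.14687509  0.076     ] [[300.99590218 238.69419369]]
```

View pics/w1.png

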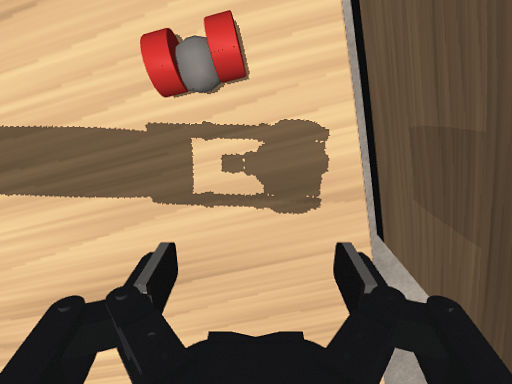

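The move was refused because each row needs every key, so the arm is still at the start and this picture doesn't show the jig: only the arm's shadow, and a red and grey object at (195,55). I'll resend with full rows.

Request:
arm_command --increments '[{"tx": -45,"ty": -30,"tz": -4,"wx": 0,"wy": 0,"wz": 0,"fingers": -1},{"tx": -45,"ty": -30,"tz": -4,"wx": 0,"wy": 0,"wz": 0,"fingers": -1},{"tx": -45,"ty": -30,"tz": -4,"wx": 0,"wy": 0,"wz": 0,"fingers": -1},{"tx": -45,"ty": -30,"tz": -4,"wx": 0,"wy": 0,"wz": 0,"fingers": -1},{"tx": -45,"ty": -30,"tz": -4,"wx": 0,"wy": 0,"wz": 0,"fingers": -1},{"tx": -45,"ty": -30,"tz": -4,"wx": 0,"wy": 0,"wz": 0,"fingers": -1},{"tx": -45,"ty": -30,"tz": -4,"wx": 0,"wy": 0,"wz": 0,"fingers": -1},{"tx": -45,"ty": -30,"tz": -4,"wx": 0,"wy": 0,"wz": 0,"fingers": -1},{"tx": -45,"ty": -30,"tz": -4,"wx": 0,"wy": 0,"wz": 0,"fingers": -1},{"tx": -45,"ty": -30,"tz": -4,"wx": 0,"wy": 0,"wz": 0,"fingers": -1},{"tx": -45,"ty": -30,"tz": -4,"wx": 0,"wy": 0,"wz": 0,"fingers": -1},{"tx": -45,"ty": -30,"tz": -4,"wx": 0,"wy": 0,"wz": 0,"fingers": -1},{"tx": -45,"ty": -25,"tz": -4,"wx": 0,"wy": 0,"wz": 0,"fingers": -1},{"tx": 0,"ty": 0,"tz": 0,"wx": 0,"wy": 0,"wz": 0,"fingers": -1},{"tx": 0,"ty": 0,"tz": 0,"wx": 0,"wy": 0,"wz": 0,"fingers": -1}]'

```text
clock: 3.28
ee_pos: [0.6358, 0.1473, 0.2507]
orientation: [[-0.973, 0.231, -0.001], [0.231, 0.973, 0.0], [0.001, 0.0, -1.0]]
force: [0.2, -0.6, -1.1]
gripper_width: 1.001
gripper_force: 0.0
```

```bash
cat > look.py <<'E'
import sys,pickle
from h import *
s=readout.get_state();print(s["clock"],np.round(s["ee_pos"],4),np.round(s["orientation"],3).tolist(),np.round(s["joints"],3),np.round(s["force"],1))
f=imaging.grab_frame("wrist");T=wristT(s,f)
for n in sys.argv[2:]:
    print(n,[(np.round(q["location"],4).tolist(),round(q["confidence"],2)) for q in imaging.boxes_of(n,f)[:1]])
cv2.imwrite(f"pics/{sys.argv[1]}.png",f["pixels"]);pickle.dump((f,T),open(sys.argv[1]+".pkl","wb"))
E
python3 look.py w2 jig rod_tip seat upper_ring lower_ring
```

```text
3.275 [0.6358 0.1473 0.2507] [[-0.973, 0.231, -0.001], [0.231, 0.973, 0.0], [0.001, 0.0, -1.0]] [ 1.890e-01  1.960e-01  1.592e+00  1.000e-03  1.355e+00 -1.148e+00] [ 0.2 -0.6 -1.1]
jig [([0.5744, 0.1747, 0.0255], 0.58)]
rod_tip [([0.5753, 0.1751, 0.0267], 0.75)]
seat [([0.5742, 0.1714, 0.0283], 0.65)]
upper_ring [([0.5734, 0.1729, 0.0273], 0.89)]
lower_ring [([0.5802, 0.1712, 0.026], 0.74)]
```

View pics/w2.png

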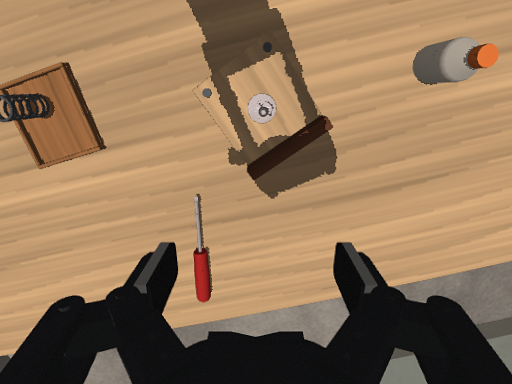

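The wrist view shows the seat and rings at about (263,108), the fence from (250,175) to (328,125), the spring at the left edge (25,107), the screwdriver at (202,260) and the glue bottle at (455,60). I'll crop the ring.

```bash
python3 - <<'E'
import pickle
from h import *
f,T=pickle.load(open("w2.pkl","rb"));im=f["pixels"]
c=cv2.resize(im[83:133,231:295],None,fx=12,fy=12,interpolation=cv2.INTER_CUBIC)
print(T[:3,3])
for z,(u,v) in((.03,(263,108)),(.108,(263,108))):print(z,at_z(f,u,v,z,T))
P=[.5745,.1725]
print(proj(f,[P+[.03],P+[.06],P+[.088],P+[.108]],T))
cv2.imwrite("pics/w2c.png",c)
E
```

```text
[0.5540275  0.16543023 0.42509687]
0.03 [0.57689193 0.1708089  0.03      ]
0.108 [0.57237804 0.16974704 0.108     ]
[[263.81317212 105.95361083]
 [264.49895236 107.08607342]
 [265.24724618 108.3219753 ]
 [265.86116821 109.33610681]]
```

View pics/w2c.png

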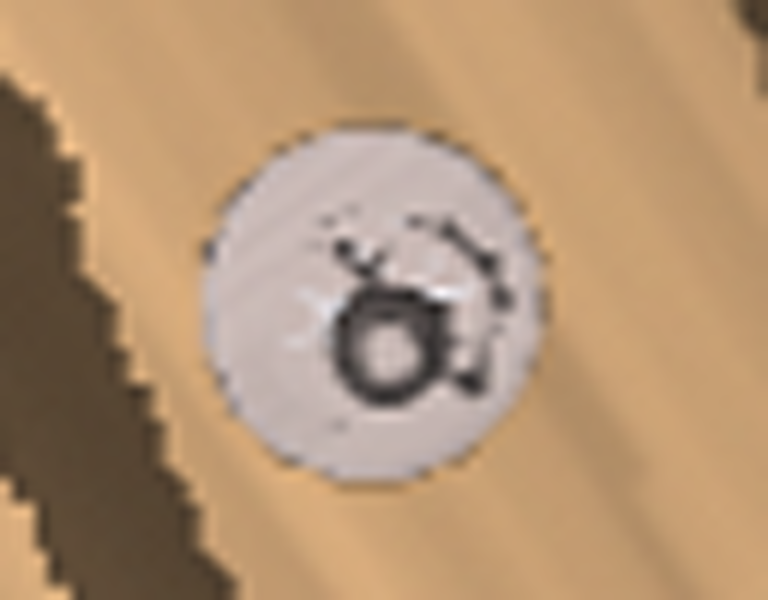

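The seat centre is at about (262,108) and the rod tip at about (263,111). The ring gaps are only faintly visible. I'll go lower for a close view, which gives both the axis and the ring angle.

Request:
arm_command --increments '[{"tx": -7,"ty": 2,"tz": 40,"wx": 0,"wy": 0,"wz": 0,"fingers": -1},{"tx": -8,"ty": 2,"tz": 40,"wx": 0,"wy": 0,"wz": 0,"fingers": -1},{"tx": -5,"ty": 0,"tz": 30,"wx": 0,"wy": 0,"wz": 0,"fingers": -1},{"tx": 0,"ty": 0,"tz": 0,"wx": 0,"wy": 0,"wz": 0,"fingers": -1},{"tx": 0,"ty": 0,"tz": 0,"wx": 0,"wy": 0,"wz": 0,"fingers": -1}]'

```text
clock: 4.2
ee_pos: [0.657, 0.147, 0.1424]
orientation: [[-0.973, 0.23, 0.002], [0.23, 0.973, 0.0], [-0.001, 0.001, -1.0]]
force: [0.5, -0.4, 1.1]
gripper_width: 0.996
gripper_force: 0.0
```

```bash
python3 look.py w3; python3 - <<'E'
import pickle
from h import *
f,T=pickle.load(open("w3.pkl","rb"));im=f["pixels"]
P=[.5760,.1715]
q=proj(f,[P+[.03],P+[.06],P+[.088],P+[.108]],T);print(T[:3,3],q)
u,v=q[1].astype(int);y0=max(v-37,0);x0=u-50;print(x0,y0)
cv2.imwrite("pics/w3c.png",cv2.resize(im[y0:y0+75,x0:x0+100],None,fx=8,fy=8,interpolation=cv2.INTER_CUBIC))
E
```

```text
4.2 [0.657  0.147  0.1424] [[-0.973, 0.23, 0.002], [0.23, 0.973, 0.0], [-0.001, 0.001, -1.0]] [ 0.183  0.297  1.668  0.     1.175 -1.155] [ 0.5 -0.4  1.1]
[0.57481312 0.16511566 0.31665875] [[261.79181226  90.85723079]
 [262.56676753  90.81815087]
 [263.47358561  90.7725001 ]
 [264.27036919  90.73245881]]
212 53
```

View pics/w3c.png

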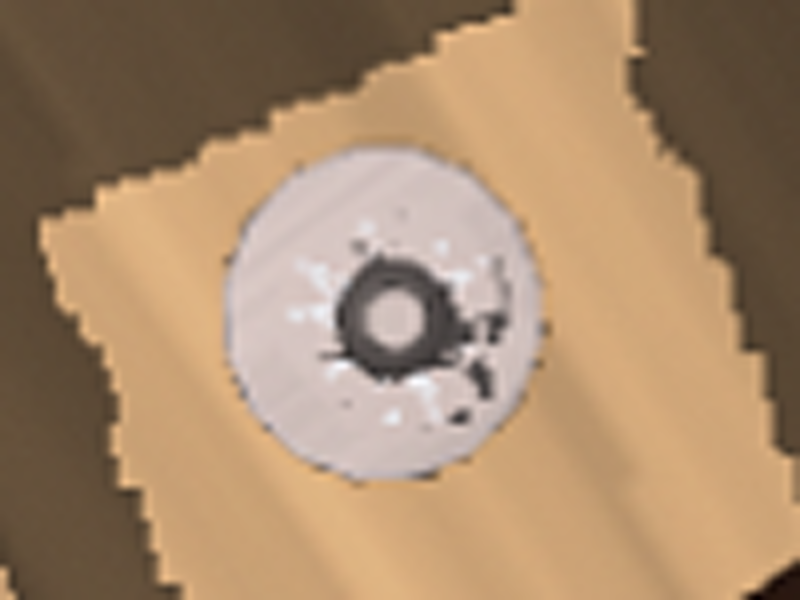

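The close view shows the seat centred at about (259.7,91.5) and the tip at about (260.9,92.0), so the camera is nearly on the axis. The ring angle can't be read, so I'll find the gaps by feel. Next I'll go and look at the spring in the same way.

Request:
arm_command --increments '[{"tx": 1,"ty": -55,"tz": 0,"wx": 0,"wy": 0,"wz": 0,"fingers": -1},{"tx": 1,"ty": -55,"tz": 0,"wx": 0,"wy": 0,"wz": 0,"fingers": -1},{"tx": 1,"ty": -55,"tz": 0,"wx": 0,"wy": 0,"wz": 0,"fingers": -1},{"tx": 1,"ty": -55,"tz": 0,"wx": 0,"wy": 0,"wz": 0,"fingers": -1},{"tx": 1,"ty": -55,"tz": 0,"wx": 0,"wy": 0,"wz": 0,"fingers": -1},{"tx": 0,"ty": -55,"tz": 0,"wx": 0,"wy": 0,"wz": 0,"fingers": -1},{"tx": 0,"ty": 0,"tz": 0,"wx": 0,"wy": 0,"wz": 0,"fingers": -1},{"tx": 0,"ty": 0,"tz": 0,"wx": 0,"wy": 0,"wz": 0,"fingers": -1}]'

```text
clock: 5.25
ee_pos: [0.5765, -0.1736, 0.1429]
orientation: [[-0.973, 0.232, 0.003], [0.232, 0.973, -0.0], [-0.003, 0.0, -1.0]]
force: [-0.1, -0.6, 0.4]
gripper_width: 0.998
gripper_force: 0.0
```

```bash
python3 look.py w4 spring; python3 - <<'E'
import pickle
from h import *
f,T=pickle.load(open("w3.pkl","rb"));print("axis",at_z(f,259.7,91.55,.03,T),at_z(f,260.9,92.05,.108,T))
f,T=pickle.load(open("w4.pkl","rb"));im=f["pixels"]
q=proj(f,[[.495,-.152,.006],[.495,-.152,.076]],T);print(T[:3,3],q)
u,v=q[1].astype(int);y0=max(v-45,0);x0=max(u-60,0);print(x0,y0)
cv2.imwrite("pics/w4c.png",cv2.resize(im[y0:y0+90,x0:x0+120],None,fx=6,fy=6,interpolation=cv2.INTER_CUBIC))
E
```

```text
5.25 [ 0.5765 -0.1736  0.1429] [[-0.973, 0.232, 0.003], [0.232, 0.973, -0.0], [-0.003, 0.0, -1.0]] [-3.340e-01  1.660e-01  1.828e+00  1.000e-03  1.145e+00 -1.672e+00] [-0.1 -0.6  0.4]
spring [([0.4964, -0.1467, 0.076], 0.63)]
axis [0.57615965 0.16936165 0.03      ] [0.57632167 0.1689624  0.108     ]
[ 0.49407047 -0.15529136  0.31695257] [[258.51747388  90.87415281]
 [259.45247273  90.91503624]]
199 45
```

View pics/w4c.png

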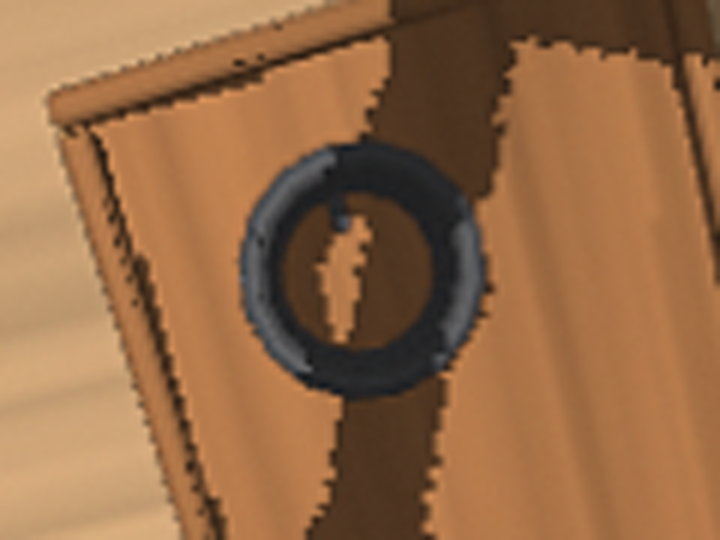

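The spring's top is centred at about (259.3,89.6), with the tang visible at about (256,80) towards tool +x. That puts the spring at about (0.494, −0.152) and the rod axis at about (0.576, 0.169). Both heights and sizes are consistent. Now I'll go over it and down.

Request:
arm_command --increments '[{"tx": 43,"ty": 1,"tz": 0,"wx": 0,"wy": 0,"wz": 0,"fingers": -1},{"tx": 42,"ty": 1,"tz": 0,"wx": 0,"wy": 0,"wz": 0,"fingers": -1},{"tx": 0,"ty": 0,"tz": 20,"wx": 0,"wy": 0,"wz": 0,"fingers": -1},{"tx": 0,"ty": 0,"tz": 35,"wx": 0,"wy": 0,"wz": 0,"fingers": -1},{"tx": 0,"ty": 0,"tz": 30,"wx": 0,"wy": 0,"wz": 0,"fingers": -1},{"tx": 0,"ty": 0,"tz": 10,"wx": 0,"wy": 0,"wz": 0,"fingers": -1},{"tx": 0,"ty": 0,"tz": 0,"wx": 0,"wy": 0,"wz": 0,"fingers": -1},{"tx": 0,"ty": 0,"tz": 0,"wx": 0,"wy": 0,"wz": 0,"fingers": -1}]'

```text
clock: 6.35
ee_pos: [0.4947, -0.152, 0.0474]
orientation: [[-0.973, 0.23, 0.002], [0.23, 0.973, -0.001], [-0.002, -0.0, -1.0]]
force: [0.7, 0.1, 0.9]
gripper_width: 1.003
gripper_force: 0.0
```

Request:
arm_command --increments '[{"tx": 0,"ty": 0,"tz": 0,"wx": 0,"wy": 0,"wz": 0,"fingers": 1},{"tx": 0,"ty": 0,"tz": 0,"wx": 0,"wy": 0,"wz": 0,"fingers": 1},{"tx": 0,"ty": 0,"tz": 0,"wx": 0,"wy": 0,"wz": 0,"fingers": 1},{"tx": 0,"ty": 0,"tz": 0,"wx": 0,"wy": 0,"wz": 0,"fingers": 1},{"tx": 0,"ty": 0,"tz": 0,"wx": 0,"wy": 0,"wz": 0,"fingers": 1},{"tx": 0,"ty": 0,"tz": 0,"wx": 0,"wy": 0,"wz": 0,"fingers": 1},{"tx": 0,"ty": 0,"tz": 0,"wx": 0,"wy": 0,"wz": 0,"fingers": 1},{"tx": 0,"ty": 0,"tz": 0,"wx": 0,"wy": 0,"wz": 0,"fingers": 1}]' --grip_force 50

```text
clock: 7.35
ee_pos: [0.4932, -0.1519, 0.046]
orientation: [[-0.973, 0.231, -0.0], [0.231, 0.973, 0.0], [0.0, -0.0, -1.0]]
force: [0.1, 0.2, -0.9]
gripper_width: 0.003
gripper_force: 0.0
```

The gripper shut completely with nothing between the pads. I'll look before doing anything else.

```bash
python3 look.py w5 spring; python3 - <<'E'
from h import *
import pickle
f=imaging.grab_frame("side");b=imaging.boxes_of("spring",f);print(b[:2])
s=f["pixels"][190:300,170:300]; w=pickle.load(open("w5.pkl","rb"))[0]["pixels"]
s=cv2.resize(s,(454,384),interpolation=cv2.INTER_CUBIC)
cv2.imwrite("pics/b5.png",cv2.resize(np.hstack([w,s]),(800,318)))
E
```

```text
7.35 [ 0.4932 -0.1519  0.046 ] [[-0.973, 0.231, -0.0], [0.231, 0.973, 0.0], [0.0, -0.0, -1.0]] [-0.347  0.115  2.085 -0.     0.941 -1.685] [ 0.1  0.2 -0.9]
spring [([0.4859, -0.1459, 0.0516], 0.57)]
[{'location': [0.4903, -0.1629, 0.041], 'confidence': 0.51}]
```

View pics/b5.png

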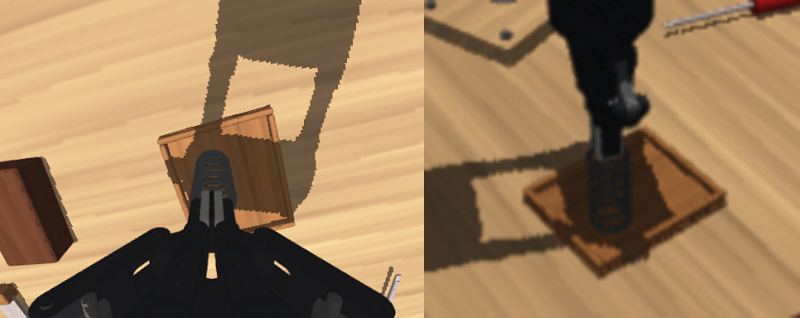

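The side view shows the spring still standing, with the finger tips at its top. The wrist view shows the shut fingers at about (270,255) in the original picture and the spring just ahead of them. I'll project the expected spring outline to find where it now stands.

```bash
python3 - <<'E'
import pickle
from h import *
f,T=pickle.load(open("w5.pkl","rb"));im=f["pixels"].copy()
t=np.linspace(0,2*np.pi,60)
def circ(img,c,z,r,col,k,off):
    q=proj(f,np.c_[c[0]+r*np.cos(t),c[1]+r*np.sin(t),z+0*t],T); 
    cv2.polylines(img,[((q-off+.5)*k).astype(np.int32)],True,col,1)
x0,y0=190,160;k=6
c=cv2.resize(im[y0:y0+100,x0:x0+130],None,fx=k,fy=k,interpolation=cv2.INTER_CUBIC)
c=cv2.convertScaleAbs(c,alpha=2.0,beta=15)
circ(c,(.494,-.152),.006,.017,(0,255,0),k,(x0,y0));circ(c,(.494,-.152),.076,.017,(0,0,255),k,(x0,y0))
cv2.imwrite("pics/w5c.png",c)
E
```

```text
(no output)
```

View pics/w5c.png

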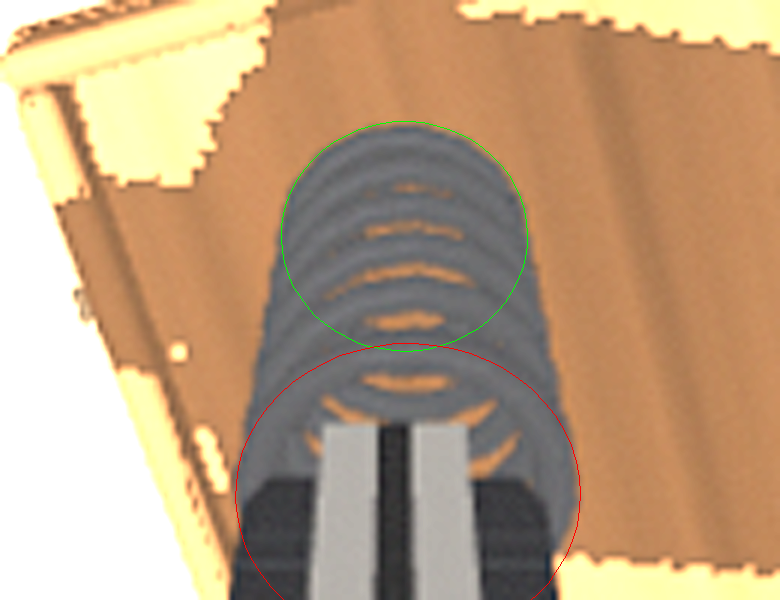

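The spring stands exactly where I predicted. Measured against the picture, the finger tips are about 29 mm short of the reported TCP: the open spacing gives z≈−43 mm and shut gives ≈−29 mm in the tool frame, so they closed just above the spring. I'll open, go 28 mm lower and close, watching the width. Even if this reading is wrong, the move still clears the tray.

Request:
arm_command --increments '[{"tx": 0,"ty": 0,"tz": -10,"wx": 0,"wy": 0,"wz": 0,"fingers": -1},{"tx": 0,"ty": 0,"tz": 0,"wx": 0,"wy": 0,"wz": 0,"fingers": -1},{"tx": 0,"ty": 0,"tz": 0,"wx": 0,"wy": 0,"wz": 0,"fingers": -1},{"tx": 0,"ty": 0,"tz": 0,"wx": 0,"wy": 0,"wz": 0,"fingers": -1},{"tx": 0,"ty": 0,"tz": 0,"wx": 0,"wy": 0,"wz": 0,"fingers": -1},{"tx": 0,"ty": 0,"tz": 0,"wx": 0,"wy": 0,"wz": 0,"fingers": -1},{"tx": 0,"ty": 0,"tz": 0,"wx": 0,"wy": 0,"wz": 0,"fingers": -1}]'

```text
clock: 8.43
ee_pos: [0.4932, -0.1519, 0.0559]
orientation: [[-0.973, 0.231, -0.0], [0.231, 0.973, 0.0], [0.0, -0.0, -1.0]]
force: [-0.3, -0.0, -0.4]
gripper_width: 1.004
gripper_force: 0.0
```

Request:
arm_command --increments '[{"tx": 0,"ty": 0,"tz": 12,"wx": 0,"wy": 0,"wz": 0,"fingers": -1},{"tx": 0,"ty": 0,"tz": 13,"wx": 0,"wy": 0,"wz": 0,"fingers": -1},{"tx": 0,"ty": 0,"tz": 13,"wx": 0,"wy": 0,"wz": 0,"fingers": -1},{"tx": 0,"ty": 0,"tz": 0,"wx": 0,"wy": 0,"wz": 0,"fingers": 1},{"tx": 0,"ty": 0,"tz": 0,"wx": 0,"wy": 0,"wz": 0,"fingers": 1},{"tx": 0,"ty": 0,"tz": 0,"wx": 0,"wy": 0,"wz": 0,"fingers": 1},{"tx": 0,"ty": 0,"tz": 0,"wx": 0,"wy": 0,"wz": 0,"fingers": 1},{"tx": 0,"ty": 0,"tz": 0,"wx": 0,"wy": 0,"wz": 0,"fingers": 1},{"tx": 0,"ty": 0,"tz": 0,"wx": 0,"wy": 0,"wz": 0,"fingers": 1},{"tx": 0,"ty": 0,"tz": 0,"wx": 0,"wy": 0,"wz": 0,"fingers": 1}]' --grip_force 50

```text
clock: 9.68
ee_pos: [0.4939, -0.152, 0.0186]
orientation: [[-0.973, 0.231, 0.001], [0.231, 0.973, -0.0], [-0.001, -0.0, -1.0]]
force: [0.4, 0.8, 5.2]
gripper_width: 0.373
gripper_force: 49.6
```

It's gripped: the opening of 0.373 matches the 34 mm spring. Lifting.

Request:
arm_command --increments '[{"tx": 0,"ty": 0,"tz": -20,"wx": 0,"wy": 0,"wz": 0,"fingers": 1},{"tx": 0,"ty": 0,"tz": -40,"wx": 0,"wy": 0,"wz": 0,"fingers": 1},{"tx": 0,"ty": 0,"tz": -45,"wx": 0,"wy": 0,"wz": 0,"fingers": 1},{"tx": 0,"ty": 0,"tz": -40,"wx": 0,"wy": 0,"wz": 0,"fingers": 1},{"tx": 0,"ty": 0,"tz": -15,"wx": 0,"wy": 0,"wz": 0,"fingers": 1},{"tx": 0,"ty": 0,"tz": 0,"wx": 0,"wy": 0,"wz": 0,"fingers": 1},{"tx": 0,"ty": 0,"tz": 0,"wx": 0,"wy": 0,"wz": 0,"fingers": 1}]'

```text
clock: 10.55
ee_pos: [0.4917, -0.1514, 0.1755]
orientation: [[-0.973, 0.231, -0.004], [0.231, 0.973, 0.001], [0.004, 0.0, -1.0]]
force: [-0.7, -0.1, -1.0]
gripper_width: 0.371
gripper_force: 49.6
```

```bash
python3 look.py w6 spring; python3 - <<'E'
import pickle
from h import *
f,T=pickle.load(open("w6.pkl","rb"));im=f["pixels"].copy();print(f["cx"],f["cy"])
s=readout.get_state();R=np.array(s["orientation"]);p=np.array(s["ee_pos"])
t=np.linspace(0,2*np.pi,60);k=6;x0,y0=190,170
c=cv2.convertScaleAbs(cv2.resize(im[y0:y0+100,x0:x0+130],None,fx=k,fy=k,interpolation=cv2.INTER_CUBIC),alpha=2,beta=15)
for z,col in((.0126,(0,255,0)),(-.0574,(0,0,255))):
    P=(R@np.c_[.017*np.cos(t),.017*np.sin(t),z+0*t].T).T+p
    q=proj(f,P,T);print(q.min(0),q.max(0));cv2.polylines(c,[((q-(x0,y0)+.5)*k).astype(np.int32)],True,col,1)
cv2.imwrite("pics/w6c.png",c)
E
```

```text
10.55 [ 0.4917 -0.1514  0.1755] [[-0.973, 0.231, -0.004], [0.231, 0.973, 0.001], [0.004, 0.0, -1.0]] [-0.347 -0.022  1.967 -0.     1.201 -1.685] [-0.7 -0.1 -1. ]
spring [([0.4886, -0.1509, 0.2182], 0.66)]
255.19224457977086 187.22781557070513
[233.90128655 190.35628781] [280.13948171 232.72087776]
[223.67919003 239.86712311] [291.92211042 297.35826011]
```

View pics/w6c.png

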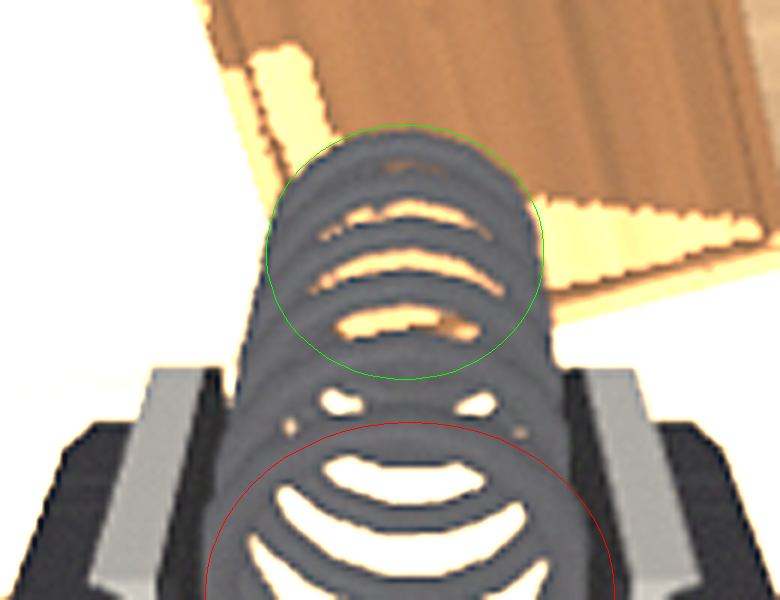

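The spring is held upright. Its bottom coil is within 0.5 mm of the model outline (bottom at crop y≈128 against 124, centre x≈403 against 405). Next I'll move it over the rod.

Request:
arm_command --increments '[{"tx": -1,"ty": 25,"tz": 0,"wx": 0,"wy": 0,"wz": 0,"fingers": 1},{"tx": -1,"ty": 50,"tz": 0,"wx": 0,"wy": 0,"wz": 0,"fingers": 1},{"tx": -1,"ty": 57,"tz": 0,"wx": 0,"wy": 0,"wz": 0,"fingers": 1},{"tx": -1,"ty": 58,"tz": 0,"wx": 0,"wy": 0,"wz": 0,"fingers": 1},{"tx": -1,"ty": 57,"tz": 0,"wx": 0,"wy": 0,"wz": 0,"fingers": 1},{"tx": -1,"ty": 50,"tz": 0,"wx": 0,"wy": 0,"wz": 0,"fingers": 1},{"tx": -1,"ty": 25,"tz": 0,"wx": 0,"wy": 0,"wz": 0,"fingers": 1},{"tx": 0,"ty": 9,"tz": 0,"wx": 0,"wy": 0,"wz": 0,"fingers": 1},{"tx": 0,"ty": 0,"tz": 0,"wx": 0,"wy": 0,"wz": 0,"fingers": 1},{"tx": 0,"ty": 0,"tz": 0,"wx": 0,"wy": 0,"wz": 0,"fingers": 1}]'

```text
clock: 11.9
ee_pos: [0.576, 0.1673, 0.1775]
orientation: [[-0.973, 0.232, -0.001], [0.232, 0.973, -0.001], [0.001, -0.001, -1.0]]
force: [-0.1, -0.6, -0.9]
gripper_width: 0.38
gripper_force: 49.8
```

Request:
arm_command --increments '[{"tx": 1,"ty": 2,"tz": 0,"wx": 0,"wy": 0,"wz": 0,"fingers": 1},{"tx": 0,"ty": 0,"tz": 20,"wx": 0,"wy": 0,"wz": 0,"fingers": 1},{"tx": 0,"ty": 0,"tz": 20,"wx": 0,"wy": 0,"wz": 0,"fingers": 1},{"tx": 0,"ty": 0,"tz": 5,"wx": 0,"wy": 0,"wz": 0,"fingers": 1},{"tx": 0,"ty": 0,"tz": 0,"wx": 0,"wy": 0,"wz": 0,"fingers": 1},{"tx": 0,"ty": 0,"tz": 0,"wx": 0,"wy": 0,"wz": 0,"fingers": 1}]'

```text
clock: 12.65
ee_pos: [0.5764, 0.1709, 0.1335]
orientation: [[-0.973, 0.231, 0.001], [0.231, 0.973, 0.0], [-0.001, 0.0, -1.0]]
force: [-0.0, 0.3, 0.3]
gripper_width: 0.377
gripper_force: 49.8
```

```bash
python3 - <<'E'
from h import *
for i in range(6):
    s=readout.get_state();print(np.round(s["ee_pos"],4),np.round(s["force"],1));imaging.grab_frame("wrist")
E
```

```text
[0.5764 0.1709 0.1335] [-0.   0.3  0.3]
[0.5766 0.171  0.1338] [-0.   0.1 -0. ]
[0.5766 0.171  0.1338] [ 0.4  0.1 -0.5]
[0.5766 0.1709 0.1338] [-0.4  0.9  0.4]
[0.5764 0.1709 0.1338] [-0.5  0.2 -1.1]
[0.5764 0.1709 0.1336] [-0.3  0.2 -0.3]
```

Request:
arm_command --increments '[{"tx": 0.4,"ty": -1.3,"tz": 0,"wx": 0,"wy": 0,"wz": 0,"fingers": 1},{"tx": 0,"ty": 0,"tz": 6,"wx": 0,"wy": 0,"wz": 0,"fingers": 1},{"tx": 0,"ty": 0,"tz": 6,"wx": 0,"wy": 0,"wz": 0,"fingers": 1},{"tx": 0,"ty": 0,"tz": 4,"wx": 0,"wy": 0,"wz": 0,"fingers": 1},{"tx": 0,"ty": 0,"tz": 0,"wx": 0,"wy": 0,"wz": 0,"fingers": 1},{"tx": 0,"ty": 0,"tz": 0,"wx": 0,"wy": 0,"wz": 0,"fingers": 1}]'

```text
clock: 13.7
ee_pos: [0.5753, 0.1696, 0.117]
orientation: [[-0.973, 0.231, 0.0], [0.231, 0.973, -0.0], [-0.0, 0.0, -1.0]]
force: [1.3, 0.2, -1.8]
gripper_width: 0.375
gripper_force: 49.8
```

Request:
arm_command --increments '[{"tx": 0,"ty": 0,"tz": 4,"wx": 0,"wy": 0,"wz": 0,"fingers": 1},{"tx": 0,"ty": 0,"tz": 4,"wx": 0,"wy": 0,"wz": 0,"fingers": 1},{"tx": 0,"ty": 0,"tz": 3,"wx": 0,"wy": 0,"wz": 0,"fingers": 1},{"tx": 0,"ty": 0,"tz": 0,"wx": 0,"wy": 0,"wz": 0,"fingers": 1},{"tx": 0,"ty": 0,"tz": 0,"wx": 0,"wy": 0,"wz": 0,"fingers": 1}]'

```text
clock: 14.32
ee_pos: [0.5753, 0.1696, 0.106]
orientation: [[-0.973, 0.231, 0.0], [0.231, 0.973, -0.0], [-0.0, 0.0, -1.0]]
force: [0.2, 0.3, -1.5]
gripper_width: 0.374
gripper_force: 49.8
```

Request:
arm_command --increments '[{"tx": 0,"ty": 0,"tz": 2,"wx": 0,"wy": 0,"wz": 0,"fingers": 1},{"tx": 0,"ty": 0,"tz": 2,"wx": 0,"wy": 0,"wz": 0,"fingers": 1},{"tx": 0,"ty": 0,"tz": 1,"wx": 0,"wy": 0,"wz": 0,"fingers": 1},{"tx": 0,"ty": 0,"tz": 0,"wx": 0,"wy": 0,"wz": 0,"fingers": 1},{"tx": 0,"ty": 0,"tz": 0,"wx": 0,"wy": 0,"wz": 0,"fingers": 1}]'

```text
clock: 14.95
ee_pos: [0.5753, 0.1696, 0.101]
orientation: [[-0.973, 0.231, 0.0], [0.231, 0.973, 0.0], [-0.0, 0.0, -1.0]]
force: [0.3, -0.4, -0.6]
gripper_width: 0.378
gripper_force: 49.8
```

Request:
arm_command --increments '[{"tx": 0,"ty": 0,"tz": 1,"wx": 0,"wy": 0,"wz": 0,"fingers": 1},{"tx": 0,"ty": 0,"tz": 0,"wx": 0,"wy": 0,"wz": 0,"fingers": 1},{"tx": 0,"ty": 0,"tz": 0,"wx": 0,"wy": 0,"wz": 0,"fingers": 1}]'

```text
clock: 15.32
ee_pos: [0.5752, 0.1696, 0.1]
orientation: [[-0.973, 0.231, 0.0], [0.231, 0.973, -0.0], [-0.0, -0.0, -1.0]]
force: [0.1, 0.0, -0.8]
gripper_width: 0.378
gripper_force: 49.8
```

Request:
arm_command --increments '[{"tx": 0,"ty": 0,"tz": 1,"wx": 0,"wy": 0,"wz": 0,"fingers": 1},{"tx": 0,"ty": 0,"tz": 0.5,"wx": 0,"wy": 0,"wz": 0,"fingers": 1},{"tx": 0,"ty": 0,"tz": 0,"wx": 0,"wy": 0,"wz": 0,"fingers": 1},{"tx": 0,"ty": 0,"tz": 0,"wx": 0,"wy": 0,"wz": 0,"fingers": 1}]'

```text
clock: 15.82
ee_pos: [0.5753, 0.1695, 0.0985]
orientation: [[-0.973, 0.231, 0.0], [0.231, 0.973, -0.0], [-0.0, -0.0, -1.0]]
force: [0.1, -0.3, -0.6]
gripper_width: 0.375
gripper_force: 49.8
```

Request:
arm_command --increments '[{"tx": 0,"ty": 0,"tz": 1,"wx": 0,"wy": 0,"wz": 0,"fingers": 1},{"tx": 0,"ty": 0,"tz": 0.5,"wx": 0,"wy": 0,"wz": 0,"fingers": 1},{"tx": 0,"ty": 0,"tz": 0,"wx": 0,"wy": 0,"wz": 0,"fingers": 1},{"tx": 0,"ty": 0,"tz": 0,"wx": 0,"wy": 0,"wz": 0,"fingers": 1}]'

```text
clock: 16.32
ee_pos: [0.5752, 0.1696, 0.097]
orientation: [[-0.973, 0.231, -0.0], [0.231, 0.973, 0.0], [0.0, 0.0, -1.0]]
force: [0.0, 0.1, -0.9]
gripper_width: 0.375
gripper_force: 49.8
```

Request:
arm_command --increments '[{"tx": 0,"ty": 0,"tz": 1,"wx": 0,"wy": 0,"wz": 0,"fingers": 1},{"tx": 0,"ty": 0,"tz": 1,"wx": 0,"wy": 0,"wz": 0,"fingers": 1},{"tx": 0,"ty": 0,"tz": 0,"wx": 0,"wy": 0,"wz": 0,"fingers": 1},{"tx": 0,"ty": 0,"tz": 0,"wx": 0,"wy": 0,"wz": 0,"fingers": 1}]'

```text
clock: 16.82
ee_pos: [0.5752, 0.1696, 0.095]
orientation: [[-0.973, 0.231, -0.0], [0.231, 0.973, -0.0], [0.0, -0.0, -1.0]]
force: [-0.1, -0.3, -0.6]
gripper_width: 0.376
gripper_force: 49.8
```

No contact at 5 mm below the snag height, so the tang seems to be in a gap already. I'll continue gently.

Request:
arm_command --increments '[{"tx": 0,"ty": 0,"tz": 1,"wx": 0,"wy": 0,"wz": 0,"fingers": 1},{"tx": 0,"ty": 0,"tz": 1,"wx": 0,"wy": 0,"wz": 0,"fingers": 1},{"tx": 0,"ty": 0,"tz": 1,"wx": 0,"wy": 0,"wz": 0,"fingers": 1},{"tx": 0,"ty": 0,"tz": 1,"wx": 0,"wy": 0,"wz": 0,"fingers": 1},{"tx": 0,"ty": 0,"tz": 0,"wx": 0,"wy": 0,"wz": 0,"fingers": 1}]'

```text
clock: 17.45
ee_pos: [0.5751, 0.1695, 0.0908]
orientation: [[-0.973, 0.231, -0.0], [0.231, 0.973, -0.0], [0.0, -0.0, -1.0]]
force: [-0.4, 1.1, -1.2]
gripper_width: 0.372
gripper_force: 49.8
```

Request:
arm_command --increments '[{"tx": 0,"ty": 0,"tz": 2,"wx": 0,"wy": 0,"wz": 0,"fingers": 1},{"tx": 0,"ty": 0,"tz": 2,"wx": 0,"wy": 0,"wz": 0,"fingers": 1},{"tx": 0,"ty": 0,"tz": 2,"wx": 0,"wy": 0,"wz": 0,"fingers": 1},{"tx": 0,"ty": 0,"tz": 2,"wx": 0,"wy": 0,"wz": 0,"fingers": 1},{"tx": 0,"ty": 0,"tz": 2,"wx": 0,"wy": 0,"wz": 0,"fingers": 1},{"tx": 0,"ty": 0,"tz": 2,"wx": 0,"wy": 0,"wz": 0,"fingers": 1},{"tx": 0,"ty": 0,"tz": 2,"wx": 0,"wy": 0,"wz": 0,"fingers": 1},{"tx": 0,"ty": 0,"tz": 1,"wx": 0,"wy": 0,"wz": 0,"fingers": 1},{"tx": 0,"ty": 0,"tz": 0,"wx": 0,"wy": 0,"wz": 0,"fingers": 1}]'

```text
clock: 18.58
ee_pos: [0.5752, 0.1696, 0.0758]
orientation: [[-0.973, 0.231, -0.0], [0.231, 0.973, -0.0], [0.0, -0.0, -1.0]]
force: [-0.1, 0.6, -0.5]
gripper_width: 0.381
gripper_force: 49.8
```

```bash
python3 - <<'E'
from h import *
for c in("side","wrist"):
    f=imaging.grab_frame(c);print(c,[(np.round(q["location"],4),q["confidence"]) for q in imaging.boxes_of("spring",f)[:1]])
E
```

```text
side [(array([ 0.5131, -0.1421,  0.0038]), 0.63)]
wrist [(array([0.5719, 0.171 , 0.1192]), 0.6)]
```

Request:
arm_command --increments '[{"tx": 0,"ty": 0,"tz": 1,"wx": 0,"wy": 0,"wz": 0,"fingers": 1},{"tx": 0,"ty": 0,"tz": 1,"wx": 0,"wy": 0,"wz": 0,"fingers": 1},{"tx": 0,"ty": 0,"tz": 1,"wx": 0,"wy": 0,"wz": 0,"fingers": 1},{"tx": 0,"ty": 0,"tz": 0,"wx": 0,"wy": 0,"wz": 0,"fingers": 1},{"tx": 0,"ty": 0,"tz": 0,"wx": 0,"wy": 0,"wz": 0,"fingers": 1}]'

```text
clock: 19.4
ee_pos: [0.5752, 0.1696, 0.073]
orientation: [[-0.973, 0.231, -0.0], [0.231, 0.973, 0.0], [0.0, 0.0, -1.0]]
force: [0.4, -1.2, -1.4]
gripper_width: 0.379
gripper_force: 49.8
```

Request:
arm_command --increments '[{"tx": 0,"ty": 0,"tz": 1,"wx": 0,"wy": 0,"wz": 0,"fingers": 1},{"tx": 0,"ty": 0,"tz": 0.5,"wx": 0,"wy": 0,"wz": 0,"fingers": 1},{"tx": 0,"ty": 0,"tz": 0,"wx": 0,"wy": 0,"wz": 0,"fingers": 1},{"tx": 0,"ty": 0,"tz": 0,"wx": 0,"wy": 0,"wz": 0,"fingers": 1}]'

```text
clock: 19.9
ee_pos: [0.5756, 0.1696, 0.0719]
orientation: [[-0.973, 0.231, 0.001], [0.231, 0.973, 0.0], [-0.001, 0.0, -1.0]]
force: [-0.0, -0.7, 2.6]
gripper_width: 0.374
gripper_force: 49.9
```

Contact at ee z≈0.072 with about 3.4 N, which is the expected lower-ring snag height. I'll press slightly more and twist in small steps.

Request:
arm_command --increments '[{"tx": 0,"ty": 0,"tz": 0.4,"wx": 0,"wy": 0,"wz": 0,"fingers": 1},{"tx": 0,"ty": 0,"tz": 0,"wx": 0,"wy": 0,"wz": 0.07,"fingers": 1},{"tx": 0,"ty": 0,"tz": 0,"wx": 0,"wy": 0,"wz": 0.07,"fingers": 1},{"tx": 0,"ty": 0,"tz": 0,"wx": 0,"wy": 0,"wz": 0.07,"fingers": 1},{"tx": 0,"ty": 0,"tz": 0,"wx": 0,"wy": 0,"wz": 0.06,"fingers": 1},{"tx": 0,"ty": 0,"tz": 0,"wx": 0,"wy": 0,"wz": 0,"fingers": 1}]' --grip_force 35

```text
clock: 20.65
ee_pos: [0.5755, 0.1688, 0.0717]
orientation: [[-0.876, 0.482, 0.0], [0.482, 0.876, -0.001], [-0.001, -0.001, -1.0]]
force: [0.1, -2.6, 5.4]
gripper_width: 0.373
gripper_force: 50.1
```

Request:
arm_command --increments '[{"tx": 0,"ty": 0,"tz": 0,"wx": 0,"wy": 0,"wz": 0.07,"fingers": 1},{"tx": 0,"ty": 0,"tz": 0,"wx": 0,"wy": 0,"wz": 0.07,"fingers": 1},{"tx": 0,"ty": 0,"tz": 0,"wx": 0,"wy": 0,"wz": 0.07,"fingers": 1},{"tx": 0,"ty": 0,"tz": 0,"wx": 0,"wy": 0,"wz": 0,"fingers": 1}]'

```text
clock: 21.15
ee_pos: [0.5753, 0.1687, 0.0717]
orientation: [[-0.756, 0.654, -0.0], [0.654, 0.756, -0.001], [-0.001, -0.001, -1.0]]
force: [-1.0, -2.6, 6.6]
gripper_width: 0.377
gripper_force: 50.1
```

Request:
arm_command --increments '[{"tx": 0,"ty": 0,"tz": 0,"wx": 0,"wy": 0,"wz": 0.08,"fingers": 1},{"tx": 0,"ty": 0,"tz": 0,"wx": 0,"wy": 0,"wz": 0.08,"fingers": 1},{"tx": 0,"ty": 0,"tz": 0,"wx": 0,"wy": 0,"wz": 0.06,"fingers": 1},{"tx": 0,"ty": 0,"tz": 0,"wx": 0,"wy": 0,"wz": 0,"fingers": 1}]'

```text
clock: 21.65
ee_pos: [0.575, 0.1687, 0.0717]
orientation: [[-0.595, 0.803, -0.001], [0.803, 0.595, -0.001], [-0.001, -0.001, -1.0]]
force: [-1.7, -2.9, 5.7]
gripper_width: 0.374
gripper_force: 50.1
```

Request:
arm_command --increments '[{"tx": 0,"ty": 0,"tz": 0,"wx": 0,"wy": 0,"wz": 0.08,"fingers": 1},{"tx": 0,"ty": 0,"tz": 0,"wx": 0,"wy": 0,"wz": 0.08,"fingers": 1},{"tx": 0,"ty": 0,"tz": 0,"wx": 0,"wy": 0,"wz": 0.06,"fingers": 1},{"tx": 0,"ty": 0,"tz": 0,"wx": 0,"wy": 0,"wz": 0,"fingers": 1}]'

```text
clock: 22.15
ee_pos: [0.5748, 0.1688, 0.0717]
orientation: [[-0.406, 0.914, -0.001], [0.914, 0.406, -0.001], [-0.001, -0.001, -1.0]]
force: [-3.1, -3.2, 6.9]
gripper_width: 0.379
gripper_force: 50.2
```

Request:
arm_command --increments '[{"tx": -0.3,"ty": -0.6,"tz": 0,"wx": 0,"wy": 0,"wz": 0.08,"fingers": 1},{"tx": 0,"ty": 0,"tz": 0,"wx": 0,"wy": 0,"wz": 0.08,"fingers": 1},{"tx": 0,"ty": 0,"tz": 0,"wx": 0,"wy": 0,"wz": 0.06,"fingers": 1},{"tx": 0,"ty": 0,"tz": 0,"wx": 0,"wy": 0,"wz": 0,"fingers": 1}]'

```text
clock: 22.65
ee_pos: [0.5752, 0.1693, 0.0709]
orientation: [[-0.197, 0.98, 0.001], [0.98, 0.197, 0.001], [0.0, 0.001, -1.0]]
force: [2.1, 2.1, -1.0]
gripper_width: 0.379
gripper_force: 49.9
```

The force has dropped and the tool sank, so the tang is in the gap. Lowering gently.

Request:
arm_command --increments '[{"tx": 0,"ty": 0,"tz": 1,"wx": 0,"wy": 0,"wz": 0,"fingers": 1},{"tx": 0,"ty": 0,"tz": 1,"wx": 0,"wy": 0,"wz": 0,"fingers": 1},{"tx": 0,"ty": 0,"tz": 0,"wx": 0,"wy": 0,"wz": 0,"fingers": 1}]'

```text
clock: 23.02
ee_pos: [0.5752, 0.1693, 0.0689]
orientation: [[-0.197, 0.98, 0.001], [0.98, 0.197, 0.0], [0.0, 0.001, -1.0]]
force: [2.7, 1.1, -1.4]
gripper_width: 0.376
gripper_force: 50.0
```

Request:
arm_command --increments '[{"tx": 0,"ty": 0,"tz": 1,"wx": 0,"wy": 0,"wz": 0,"fingers": 1},{"tx": 0,"ty": 0,"tz": 1,"wx": 0,"wy": 0,"wz": 0,"fingers": 1},{"tx": 0,"ty": 0,"tz": 1,"wx": 0,"wy": 0,"wz": 0,"fingers": 1},{"tx": 0,"ty": 0,"tz": 1,"wx": 0,"wy": 0,"wz": 0,"fingers": 1},{"tx": 0,"ty": 0,"tz": 1,"wx": 0,"wy": 0,"wz": 0,"fingers": 1},{"tx": 0,"ty": 0,"tz": 0,"wx": 0,"wy": 0,"wz": 0,"fingers": 1}]'

```text
clock: 23.78
ee_pos: [0.5739, 0.1686, 0.0634]
orientation: [[-0.197, 0.98, -0.002], [0.98, 0.197, -0.001], [-0.0, -0.002, -1.0]]
force: [0.9, 0.3, -0.5]
gripper_width: 0.38
gripper_force: 49.9
```

Request:
arm_command --increments '[{"tx": 0,"ty": 0,"tz": 2,"wx": 0,"wy": 0,"wz": 0,"fingers": 1},{"tx": 0,"ty": 0,"tz": 2,"wx": 0,"wy": 0,"wz": 0,"fingers": 1},{"tx": 0,"ty": 0,"tz": 2,"wx": 0,"wy": 0,"wz": 0,"fingers": 1},{"tx": 0,"ty": 0,"tz": 2,"wx": 0,"wy": 0,"wz": 0,"fingers": 1},{"tx": 0,"ty": 0,"tz": 2,"wx": 0,"wy": 0,"wz": 0,"fingers": 1},{"tx": 0,"ty": 0,"tz": 0,"wx": 0,"wy": 0,"wz": 0,"fingers": 1},{"tx": 0,"ty": 0,"tz": 0,"wx": 0,"wy": 0,"wz": 0,"fingers": 1}]'

```text
clock: 24.65
ee_pos: [0.5748, 0.169, 0.0541]
orientation: [[-0.197, 0.98, 0.0], [0.98, 0.197, -0.0], [-0.0, 0.0, -1.0]]
force: [0.8, -0.1, -0.7]
gripper_width: 0.377
gripper_force: 49.8
```

Request:
arm_command --increments '[{"tx": 0,"ty": 0,"tz": 2,"wx": 0,"wy": 0,"wz": 0,"fingers": 1},{"tx": 0,"ty": 0,"tz": 2,"wx": 0,"wy": 0,"wz": 0,"fingers": 1},{"tx": 0,"ty": 0,"tz": 2,"wx": 0,"wy": 0,"wz": 0,"fingers": 1},{"tx": 0,"ty": 0,"tz": 2,"wx": 0,"wy": 0,"wz": 0,"fingers": 1},{"tx": 0,"ty": 0,"tz": 1,"wx": 0,"wy": 0,"wz": 0,"fingers": 1},{"tx": 0,"ty": 0,"tz": 0,"wx": 0,"wy": 0,"wz": 0,"fingers": 1},{"tx": 0,"ty": 0,"tz": 0,"wx": 0,"wy": 0,"wz": 0,"fingers": 1}]'

```text
clock: 25.52
ee_pos: [0.5748, 0.1691, 0.0451]
orientation: [[-0.197, 0.98, 0.0], [0.98, 0.197, 0.0], [0.0, 0.0, -1.0]]
force: [-0.4, 0.3, -1.2]
gripper_width: 0.375
gripper_force: 49.8
```

Request:
arm_command --increments '[{"tx": 0,"ty": 0,"tz": 1,"wx": 0,"wy": 0,"wz": 0,"fingers": 1},{"tx": 0,"ty": 0,"tz": 1,"wx": 0,"wy": 0,"wz": 0,"fingers": 1},{"tx": 0,"ty": 0,"tz": 0.7,"wx": 0,"wy": 0,"wz": 0,"fingers": 1},{"tx": 0,"ty": 0,"tz": 0,"wx": 0,"wy": 0,"wz": 0,"fingers": 1},{"tx": 0,"ty": 0,"tz": 0,"wx": 0,"wy": 0,"wz": 0,"fingers": 1}]'

```text
clock: 26.15
ee_pos: [0.5749, 0.1691, 0.0426]
orientation: [[-0.197, 0.98, 0.0], [0.98, 0.197, 0.0], [-0.0, 0.0, -1.0]]
force: [-1.2, -0.6, 1.5]
gripper_width: 0.375
gripper_force: 49.9
```

Seat contact, 29.6 mm below the lower-ring snag, so it's home. One more light press to confirm, then release.

Request:
arm_command --increments '[{"tx": 0,"ty": 0,"tz": 0.5,"wx": 0,"wy": 0,"wz": 0,"fingers": 1},{"tx": 0,"ty": 0,"tz": 0,"wx": 0,"wy": 0,"wz": 0,"fingers": 1},{"tx": 0,"ty": 0,"tz": 0,"wx": 0,"wy": 0,"wz": 0,"fingers": 1}]'

```text
clock: 26.52
ee_pos: [0.575, 0.1691, 0.0426]
orientation: [[-0.197, 0.98, 0.0], [0.98, 0.197, 0.0], [0.0, 0.0, -1.0]]
force: [-1.2, -0.2, 6.0]
gripper_width: 0.376
gripper_force: 50.1
```

Request:
arm_command --increments '[{"tx": 0,"ty": 0,"tz": 0,"wx": 0,"wy": 0,"wz": 0,"fingers": -1},{"tx": 0,"ty": 0,"tz": 0,"wx": 0,"wy": 0,"wz": 0,"fingers": -1},{"tx": 0,"ty": 0,"tz": 0,"wx": 0,"wy": 0,"wz": 0,"fingers": -1},{"tx": 0,"ty": 0,"tz": 0,"wx": 0,"wy": 0,"wz": 0,"fingers": -1},{"tx": 0,"ty": 0,"tz": 0,"wx": 0,"wy": 0,"wz": 0,"fingers": -1},{"tx": 0,"ty": 0,"tz": 0,"wx": 0,"wy": 0,"wz": 0,"fingers": -1}]'

```text
clock: 27.28
ee_pos: [0.5748, 0.1691, 0.0419]
orientation: [[-0.197, 0.98, 0.0], [0.98, 0.197, 0.0], [0.0, 0.0, -1.0]]
force: [-0.6, 0.2, 0.1]
gripper_width: 1.0
gripper_force: 0.0
```

Request:
arm_command --increments '[{"tx": 0,"ty": 0,"tz": -15,"wx": 0,"wy": 0,"wz": 0,"fingers": -1},{"tx": 0,"ty": 0,"tz": -35,"wx": 0,"wy": 0,"wz": 0,"fingers": -1},{"tx": 0,"ty": 0,"tz": -45,"wx": 0,"wy": 0,"wz": 0,"fingers": -1},{"tx": 0,"ty": 0,"tz": -35,"wx": 0,"wy": 0,"wz": 0,"fingers": -1},{"tx": -40,"ty": 0,"tz": -10,"wx": 0,"wy": 0,"wz": 0,"fingers": -1},{"tx": -40,"ty": 0,"tz": 0,"wx": 0,"wy": 0,"wz": 0,"fingers": -1},{"tx": 0,"ty": 0,"tz": 0,"wx": 0,"wy": 0,"wz": 0,"fingers": -1},{"tx": 0,"ty": 0,"tz": 0,"wx": 0,"wy": 0,"wz": 0,"fingers": -1},{"tx": 0,"ty": 0,"tz": 0,"wx": 0,"wy": 0,"wz": 0,"fingers": -1}]'

```text
clock: 28.4
ee_pos: [0.5903, 0.0915, 0.182]
orientation: [[-0.198, 0.98, -0.0], [0.98, 0.198, 0.0], [0.0, -0.0, -1.0]]
force: [-0.1, 0.2, -0.4]
gripper_width: 0.998
gripper_force: 0.0
```

```bash
python3 look.py w7 spring glue driver; python3 - <<'E'
import pickle
from h import *
f,T=pickle.load(open("w7.pkl","rb"));im=f["pixels"]
q=proj(f,[.576,.1692,.1],T)[0];r=45
x0,y0=(q-r).astype(int);g=cv2.cvtColor(im[max(y0,0):y0+2*r,x0:x0+2*r],cv2.COLOR_BGR2GRAY)
m=(g<75).astype(np.uint8);n,l,st,ce=cv2.connectedComponentsWithStats(m)
print(q,f["fx"],T[:3,3]);[print(st[i],ce[i]+[x0,max(y0,0)]) for i in range(1,n) if st[i,4]>60]
t=np.linspace(0,2*np.pi,90)
for z in(.1,.106,.13):
    p=proj(f,np.c_[.576+.017*np.cos(t),.1692+.017*np.sin(t),z+0*t],T);print(z,p.min(0),p.max(0))
fs=imaging.grab_frame("side");print([(np.round(b["location"],3),b["confidence"]) for b in imaging.boxes_of("spring",fs)[:2]])
print(x0,max(y0,0))
E
```

```text
28.4 [0.5903 0.0915 0.182 ] [[-0.198, 0.98, -0.0], [0.98, 0.198, 0.0], [0.0, -0.0, -1.0]] [ 0.112  0.13   1.795  0.     1.217 -0.087] [-0.1  0.2 -0.4]
spring [([0.5801, 0.1698, 0.1025], 0.78)]
glue []
driver [([0.811, 0.0159, 0.0214], 0.66)]
[257.00475001  96.27015857] 278.0034194734374 [0.57372778 0.17275903 0.35638931]
[ 26  27  39  40 740] [257.63243243  96.96486486]
[40 40 12 13 81] [257.54320988  97.56790123]
0.1 [237.68942833  75.71935587] [276.31937609 116.01429245]
0.106 [237.27012907  75.33337819] [276.82113533 116.58515362]
0.13 [235.37191242  73.58141525] [279.09254281 119.16273498]
[(array([0.574, 0.156, 0.071]), 0.75), (array([0.574, 0.15 , 0.025]), 0.75)]
212 51
```

The released spring's top ring measures 39 × 40 px. The model at home height predicts 38.6 × 40.3 px (45 px wide if it were snagged on the lower ring), and it is concentric with the rod tip. Handing in.

```bash
python3 -c "
from bench import manip;print(manip.finish_job())"
```

```text
the job is handed in; nothing more can be done
None
```

The spring is threaded over the rod, down on the seat and released, and I handed the job in at about 28 s; the hand-in call returned no verdict.

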